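Pack the hole saw and close up its case

ROBOT

A 6-joint arm with a two-finger parallel gripper is mounted at the origin on a cart in front of the work surface, level with it; the furniture and walls round the work are solid. World frame = base frame: x ahead of the robot, y to its left, z up, the work surface at z = 0. Lengths are in m, angles in degrees, forces in N, time in s.
With the tool pointing down it reaches from about 0.3 to 0.875 m from the base axis. Payload 6.4 kg.
Tool frame: the origin (TCP) lies midway between the tips of the shut fingers; the grasp point (between the pads) lies 19 mm behind it; z points along the fingers, y is the line along which they close (so a half turn about z gives the same grasp; the last joint's range is limited). The gripper opens to 88 mm and grips with 3 to 60 N. Pads are 18 mm wide; open, the fingers measure 123 mm over their backs; the gripper's body (75 mm by 187 mm) begins 45 mm behind the grasp point.
Start: joints at [-77.882, 10.359, 92.074, -0, 77.567, -11.82], TCP at [0.233, -0.526, 0.239] pointing down, gripper open.
Joint ranges: [-171.53, 171.53], [-51.25, 118.39], [17.06, 147.69], [-65.23, 245.23], [0, 150.52], [-178.68, 178.68]. Speed limits (degrees/s): [147.25, 147.25, 172.46, 180, 180, 180].

INTERFACE

Orientations are given as [roll, pitch, yaw] about the fixed x, y, z axes, in that order (R = Rz(yaw) Ry(pitch) Rx(roll)).
In Python, from plant import r gives the robot as it stands.
- The arm moves only by the tool send_rows, never from a script. Its argument "series" is a list of rows, each an object with "rotation": the turn, a rotation vector about the tool's x, y, z in rad, a list of three; "xyz": the shift along the tool's x, y, z in cm, a list of three; "grip": the opening, from 0 (shut) to 1 (fully open). In form: [{"rotation": [wx, wy, wz], "xyz": [x, y, z], "grip": grip}, ...]. A call has 1 to 8 rows; each row is the pose to reach, as a shift and turn from the pose commanded when the call began, along the tool's axes at that moment; what a row does not reach only later rows make up. A row lasts 1/10 s, in which the tool goes at most 50 mm and 8.59 degrees, less where a joint would pass 70% of its speed; a pose out of reach is approached as far as the arm can. A call with a gripper value outside its range is refused whole. The fingers move at their own pace and stop on an object; the grip force is fixed at half the most. Time passes only in rows, so rows that repeat a pose let the fingers close. It gives the time, the measured TCP pose, the force, the opening and the grip force at its end, in the units of the state.
- r.read_state(): the state, without advancing time (a new reading comes with each control period).
- r.grab_frame(name): name is "scene" or "top"; returns the picture (384x512x3 uint8, blue, green, red); there is no depth.
- r.calibration(name): a dict with "fx", "fy", "cx", "cy" (pixels), "R" (3x3) and "t" (3): a world point X has camera coordinates R X + t. Camera axes: x right, y down, z forward; pixel columns grow to the right and rows downward; lengths in m; the calibration is good to about 2 mm. A picture is of the moment at which its call begins. calibration takes no time and is no camera call.
- r.close_job(): hands the job in; it is judged then, once.
The state is a dict: "time_s": time; "qpos": joint angles; "joint_vel": joint speeds; "joint_torque": joint torques, N m; "tcp_pos": TCP position; "ee_rot": TCP orientation; "contact_force": force on the tool from outside, world axes, zero at the start; "ft_torque": the same for the moment, N m; "width": finger opening in m; "grip_force": force on a finger pad.
Only numpy, scipy, OpenCV 4.12 (cv2) and the standard library are available. Lean on these libraries where they do the work, as an engineer would, in place of code of your own. Each camera call takes 0.05 s, during which the arm holds its last target. There are 200 camera calls.

TASK

Stand the hole saw that is nearest the open wooden case upright in it, then put the lid on: tuck the lid's thin front edge under the steel keeper strap at the far end and lower the other end until the lid lies flat and fully down inside the rim. Then swing the steel hold-down clamp in over the lid and press it down until its foot bears firmly on the lid and keeps it pressed when you let go. Never press hard, and leave the other things on the bench where they are.

Things in the scene. Friction and masses are not known exactly. Their poses are not given: they have to be found in the camera images.
- case: Open-topped wooden case fixed to the bench. Origin on the bench under the middle of the opening; x lengthwise to the far end (strap), -x to the near end (clamp), z up. Outside x -104 to 76, y +-57, rim top z 92 mm. Cavity x +-64, y +-45, floor z 8. Round the cavity a 6 mm wide ledge at z 84 carries the lid.
- case_seat (a point): Middle of the lid's seat, level with the ledge (z 84 of the case); axes as the case. The rim round it, 8 mm high, leaves an opening x +-70, y +-51 mm, so the lid has 2 mm play each way lengthwise, 1.5 mm sideways. The tongue must be under the strap and the tail inside the near rim: the lid cannot drop in level, only tilted nose-down, about 5 to 9 degrees, then lowered.
- keeper (a point): Middle of the lower inner edge of the steel keeper strap, at case x 59, z 92. The strap lies on the far rim, 64 mm wide (y), 4 mm thick, and overhangs the opening by 11 mm (x 59 to 70): 8 mm clear height between ledge and strap, closed at the back by the far rim.
- lid_grip (a point): Centre of the grip block, 16 (x) x 60 (y) x 30 mm high, on the middle of the loose plywood lid (0.11 to 0.23 kg), 23 mm above the lid's underside. Lid 136 (x +-68) x 99 x 8 mm; its last 13 mm at +x, the tongue, are 5.5 mm thick, flush below. x points to the tongue, z up; closed, axes agree with the case's and this point is at case z 107 mm.
- hole_saw_mid (a point): Centre (35 mm up) of the red hole saw (the one nearest the robot) standing teeth down on the bench: cup 54 mm in diameter, 40 mm high, with a round steel shank 10 mm in diameter in the middle of its top, from 40 to 70 mm above its foot; pinch it by the shank. 0.17 to 0.33 kg. It may stand anywhere in the cavity.
- clamp_swing (a joint): Swing angle (rad) of the hold-down clamp about its 11 mm post (vertical axis at case x -90, y 0, top at case z 126). At 0 the arm points along case +y; grows clockwise seen from above; at 1.57 it points along +x over the lid. Stops at -1.0 and 1.6; starts at -0.9 to -0.1; stays where left (0.04 N m friction). Foot and knob are 36 mm from the axis.
- clamp_arm (a joint): How far (m) the clamp arm is slid down its post, 0 to 0.026, starts at 0 to 0.003. Slides stiffly (about 4 N) and stays where left. At 0 its underside is at case z 118; the 16 mm rubber foot under it reaches 4 to 16 mm lower, another length each run, not reported: feel it meet the lid (top at case z 92). The foot gives 0.1 mm per N; press to about 10 N, over 25 N on the lid is too hard.
- clamp_knob (a point): Middle of the upright round knob on the end of the clamp arm, right above the foot: 15 mm in diameter, 22 mm high, its top 11 mm above this point (case z 148 with the arm up). Pinch or push it from above to swing, press on its flat top to slide the arm down. y points along the arm, from post to knob.
- screw_tin: Bystander: open ribbed metal tin, 75 mm in diameter, 82 mm high; origin under its centre. It and the hole saw swap places between runs (right of the case, or left behind the vise). Leave it alone.
- offcut_c: Bystander: wood offcut 40 x 90 x 40 mm to the right of the case; origin under its centre. Leave it alone.

How it is judged:
By the outcome, as a careful person would: the job done as asked, in the order asked, and still so for the second after the job is handed in, with the robot touching nothing.
It also fails if it takes over 67 s, if anything falls off the work surface, if the arm or the gripper's body presses on something with over 40 N, if the wrist force passes 120 N, or if a joint passes its speed limit or range.

## Working session

There is one attempt and no reset: what is moved stays moved. The work goes in short steps, Python scripts to look and compute and a tool call to move; the robot and the scene stay as the last step left them, time stands still between calls to the robot, and variables do not carry over. Pictures are saved under pics/ and viewed, at most 10 in all, crops included, and the job is handed in when it is done.

Besides the shell and the picture viewer there is one more tool, called after "Call:" by a JSON object that holds its "name" and its "arguments". send_rows: Moves the arm, as the interface text tells. Its arguments: {"type":"object","properties":{"series":{"type":"array","items":{"type":"object","properties":{"rotation":{"type":"array","items":{"type":"number"}},"xyz":{"type":"array","items":{"type":"number"}},"grip":{"type":"number"}}}}},"required":["series"]}

```bash
mkdir -p pics; python3 - <<'E'
from plant import r
import cv2,numpy as np
for n in("scene","top"):
    cv2.imwrite(f"pics/{n}0.png",cv2.resize(r.grab_frame(n),None,fx=1.5625,fy=1.5625,interpolation=cv2.INTER_CUBIC))
    c=r.calibration(n);R=np.array(c["R"]);print(n,c["fx"],c["fy"],c["cx"],c["cy"],R.round(3).tolist(),(-R.T@c["t"]).round(3))
s=r.read_state();print(s)
E
```

```text
scene 373.5799480712719 373.5799480712719 254.8070351511976 199.18320688047027 [[-0.86, -0.51, 0.003], [-0.265, 0.443, -0.857], [0.435, -0.738, -0.516]] [0.159 0.5   0.595]
top 358.83777867891195 358.83777867891195 253.95340922033586 196.4834601808008 [[-0.017, -1.0, -0.001], [-0.997, 0.017, -0.069], [0.069, -0.0, -0.998]] [ 0.509 -0.199  0.974]
{'time_s': 0.1, 'qpos': array([-7.78827610e+01,  1.03971167e+01,  9.21246949e+01, -5.95634130e-04,
        7.75685079e+01, -1.18195107e+01]), 'joint_vel': array([-0.0572666 , -0.14500046, -0.13773687,  0.04379168, -0.05379952,
       -0.00659443]), 'joint_torque': array([-5.90026666e-04, -4.34825635e+01, -3.42699659e+01,  7.03058532e-02,
        3.41125403e-02, -4.49912022e-05]), 'tcp_pos': array([ 0.23320949, -0.52505993,  0.23791574]), 'ee_rot': array([-1.79911476e+02, -1.79309279e-02,  2.39368645e+01]), 'contact_force': array([-0.05744103, -0.48627935,  0.21170134]), 'ft_torque': array([ 4.08810561e-02, -4.22609094e-05, -9.41994403e-03]), 'grip_force': 0.0, 'width': 0.0882784748333772}
```

View pics/top0.png

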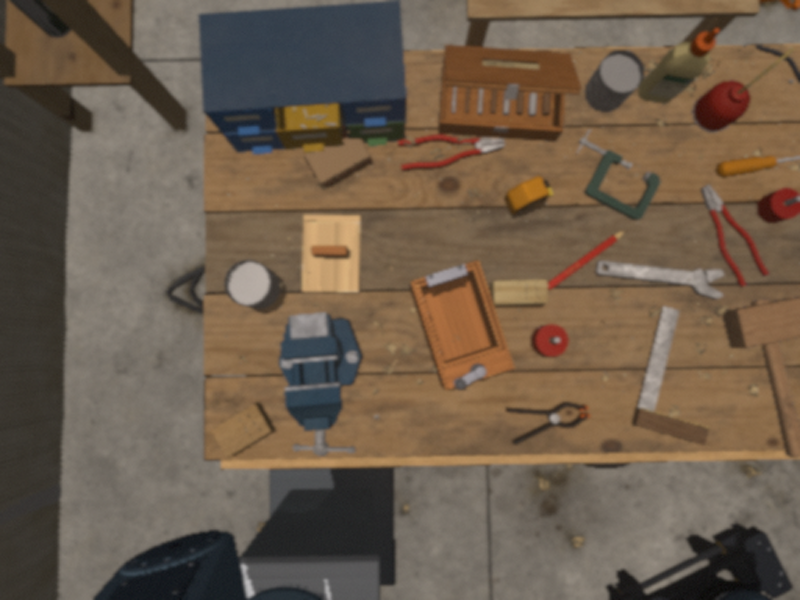

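View pics/scene0.png

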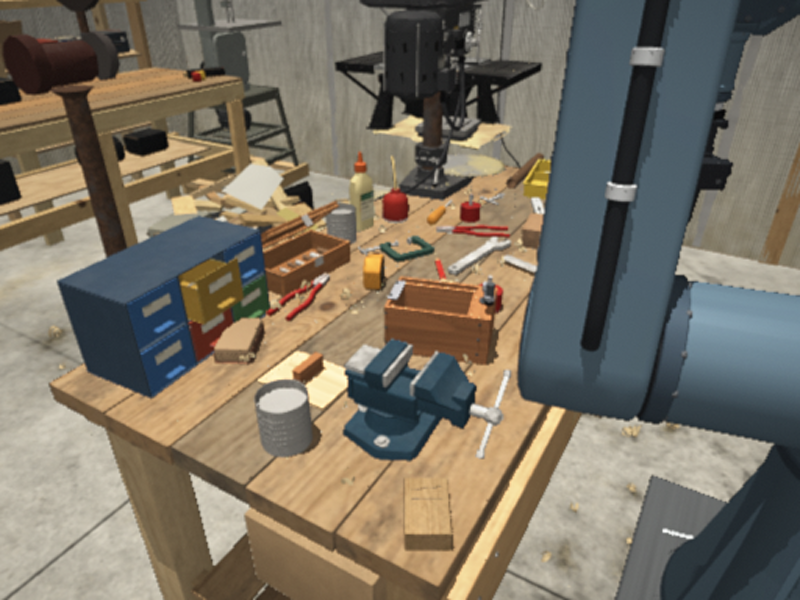

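The top view shows the case at (460,325), strap at its upper end (447,275), clamp at (470,376) pointing right. The red saw is at (551,340), the lid at (330,254) and the offcut at (520,292). The tin is at (252,285).

```bash
python3 - <<'E'
import cv2
from plant import r
f=r.grab_frame("top")
cv2.imwrite("pics/crop1.png",cv2.resize(f[130:255,185:375],None,fx=4.2,fy=4.2,interpolation=cv2.INTER_CUBIC))
E
```

```text
(no output)
```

View pics/crop1.png

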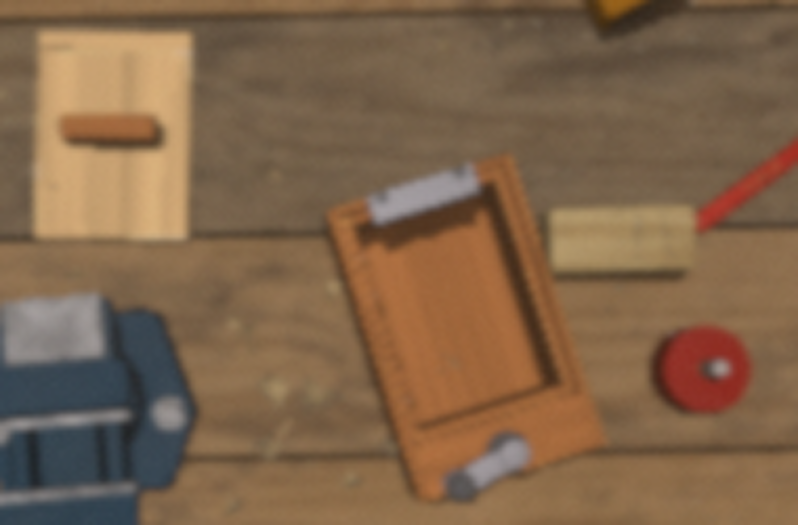

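The crop shows case rim corners at (330,213), (515,155), (605,443) and (422,498). The clamp post is at (510,450) with the knob at (462,487). The saw shank is at (715,369), and the lid corners are at (37,32), (190,32), (188,240) and (33,237) with the grip block at (109,128).

```bash
cat > h.py <<'E'
import numpy as np,cv2
from plant import r
from scipy.optimize import least_squares
from scipy.spatial.transform import Rotation as Ro
def proj(n,X):
    c=r.calibration(n);p=np.atleast_2d(X)@np.array(c["R"]).T+np.array(c["t"])
    return np.c_[c["fx"]*p[:,0]/p[:,2]+c["cx"],c["fy"]*p[:,1]/p[:,2]+c["cy"]]
def back(n,uv,z):
    c=r.calibration(n);R=np.array(c["R"]);o=-R.T@np.array(c["t"])
    d=R.T@np.array([(uv[0]-c["cx"])/c["fx"],(uv[1]-c["cy"])/c["fy"],1]);return o+d*(z-o[2])/d[2]
def w(pose,X):
    a=np.radians(pose[2]);X=np.atleast_2d(X);c,s=np.cos(a),np.sin(a)
    return np.c_[pose[0]+c*X[:,0]-s*X[:,1],pose[1]+s*X[:,0]+c*X[:,1],X[:,2]]
def fit(n,uv,X,p0):
    f=least_squares(lambda p:(proj(n,w(p,X))-uv).ravel(),p0,x_scale=[.01,.01,1]);return f.x,f.fun.round(1)
E
python3 - <<'E'
from h import *
k=lambda *a:np.array(a,float)/4.2+[185,130]-.4
uv=k((330,213),(515,155),(605,443),(422,498),(368,197+8),(473,165+8))
X=np.array([[76,57,92],[76,-57,92],[-104,-57,92],[-104,57,92]])/1e3
p,e=fit("top",uv[:4],X,[.5,-.2,17]);print("case",p,e)
uv=k((37,32),(190,32),(188,240),(33,237))
X=np.array([[68,49.5,8],[68,-49.5,8],[-68,-49.5,8],[-68,49.5,8]])/1e3
l,e=fit("top",uv,X,[.6,0,0]);print("lid",l,e)
print("block",back("top",k((109,126))[0],.038)) 
print("saw shank",back("top",k((716,369))[0],.07),"cup",back("top",k((703,370))[0],.03))
print("post",back("top",k((510,450))[0],.126),w(p,[-.09,0,.126]),"knob",back("top",k((461,487))[0],.148))
f=cv2.imread("pics/scene0.png")
g=r.grab_frame("top");a=cv2.resize(g[132:192,188:236],None,fx=8,fy=8,interpolation=cv2.INTER_CUBIC)
s=r.grab_frame("scene");b=cv2.resize(s[220:262,160:228],None,fx=8,fy=8,interpolation=cv2.INTER_CUBIC)[:480]
im=np.zeros((480,384+544,3),np.uint8);im[:a.shape[0],:384]=a;im[:b.shape[0],384:]=b
im=cv2.createCLAHE(3,(4,4)).apply(cv2.cvtColor(im,6));cv2.imwrite("pics/lid.png",cv2.resize(im,(800,414)))
E
```

```text
case [ 0.55537416 -0.29809728 16.15543797] [-0.2 -1.1 -0.3 -0.7  0.7  0.5 -0.2  1.2]
lid [ 0.67276241 -0.08494671 -1.41360707] [ 0.1 -0.4 -0.  -0.1 -0.2  0.   0.1  0.5]
block [ 0.67324965 -0.08665445  0.038     ]
saw shank [ 0.51454652 -0.45240859  0.07      ] cup [ 0.51428896 -0.4554883   0.03      ]
post [ 0.47100319 -0.31986571  0.126     ] [[ 0.46892823 -0.32313926  0.126     ]] knob [ 0.45244702 -0.28953728  0.148     ]
```

View pics/lid.png

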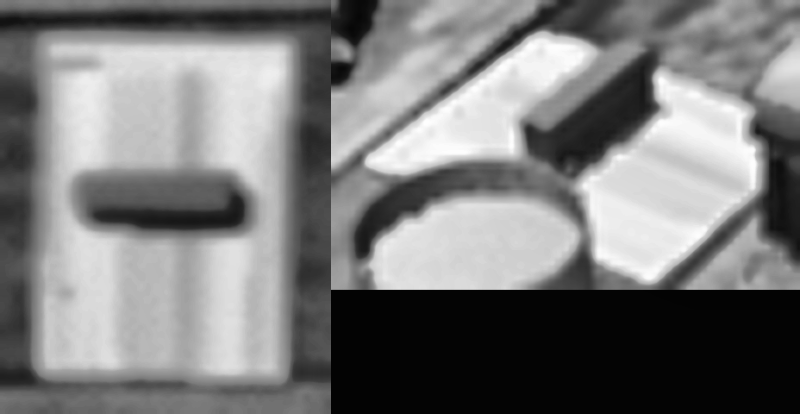

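```bash
cat >> h.py <<'E'
def to(pos,rpy=(180,0,16)):
    s=r.read_state();A=Ro.from_euler("xyz",s["ee_rot"],degrees=True);B=Ro.from_euler("xyz",rpy,degrees=True)
    d=np.array(pos)-s["tcp_pos"]
    print("xyz cm",(A.inv().apply(d)*100).round(2),"rot",(A.inv()*B).as_rotvec().round(3),"|d|mm",round(np.linalg.norm(d)*1e3),"F",np.round(s["contact_force"],1),"w",round(s["width"]*1e3,1),"gf",round(s["grip_force"],1),"t",s["time_s"],"q6",s["qpos"][5].round(),s["tcp_pos"].round(4),s["ee_rot"].round(1))
E
python3 - <<'E'
from h import *
to((.5145,-.4535,.16)); 
f=cv2.cvtColor(r.grab_frame("top"),6).astype(float)
print(f[136:190,196:228].mean(1).round(0).astype(int).tolist()); print(f[136:190,196:203].mean(1).round(0).astype(int).tolist())
E
```

```text
xyz cm [28.62  4.86  7.83] rot [-0.001 -0.     0.139] |d|mm 301 F [ 0.1  0.6 -1. ] w 88.3 gf 0.0 t 0.25 q6 -12.0 [ 0.2333 -0.5253  0.2383] [-180.    -0.    23.9]
[102, 131, 161, 172, 172, 171, 173, 173, 172, 171, 171, 171, 171, 171, 171, 171, 171, 171, 171, 170, 162, 147, 134, 128, 124, 120, 111, 99, 109, 138, 161, 169, 171, 171, 171, 170, 170, 169, 169, 169, 170, 170, 170, 170, 170, 170, 169, 170, 169, 164, 144, 116, 112, 117]
[109, 139, 164, 169, 161, 156, 168, 175, 176, 175, 175, 176, 175, 175, 175, 175, 175, 175, 175, 173, 168, 155, 143, 139, 138, 138, 137, 138, 153, 167, 172, 173, 173, 173, 173, 172, 171, 170, 168, 170, 171, 171, 171, 171, 171, 170, 170, 170, 169, 161, 137, 114, 111, 115]
```

Call:
{"name": "send_rows", "arguments": {"series": [{"xyz":[28.6,4.9,4],"rotation":[0,0,0.139],"grip":0.45},{"xyz":[28.6,4.9,7.8],"rotation":[0,0,0.139],"grip":0.45},{"xyz":[28.6,4.9,7.8],"rotation":[0,0,0.139],"grip":0.45},{"xyz":[28.6,4.9,7.8],"rotation":[0,0,0.139],"grip":0.45},{"xyz":[28.6,4.9,7.8],"rotation":[0,0,0.139],"grip":0.45},{"xyz":[28.6,4.9,7.8],"rotation":[0,0,0.139],"grip":0.45},{"xyz":[28.6,4.9,7.8],"rotation":[0,0,0.139],"grip":0.45},{"xyz":[28.6,4.9,7.8],"rotation":[0,0,0.139],"grip":0.45}]}}

```text
time_s: 1.1
tcp_pos: [0.5153, -0.453, 0.1594]
ee_rot: [-179.9, 0.1, 16.1]
contact_force: [0.2, 0.2, 0.6]
width: 0.0399
grip_force: 0.0
```

```bash
python3 - <<'E'
from h import *
to((.5145,-.4535,.047))
for n in("scene","top"): print(n,proj(n,[[.5145,-.4535,.07],[.5145,-.4535,0.04]]).round(1).tolist())
a=r.grab_frame("scene")[150:230,270:350];b=r.grab_frame("top")[170:250,310:390]
cv2.imwrite("pics/p1.png",cv2.resize(np.hstack([a,b]),(800,400),interpolation=cv2.INTER_CUBIC))
E
```

```text
xyz cm [-0.08  0.04 11.24] rot [-0.002  0.001  0.002] |d|mm 112 F [0.2 0.2 0.6] w 39.9 gf 0.0 t 1.1 q6 23.0 [ 0.5153 -0.453   0.1594] [-1.799e+02  1.000e-01  1.610e+01]
scene [[314.1, 177.1], [313.3, 185.8]]
top [[355.5, 217.5], [352.3, 217.6]]
```

View pics/p1.png

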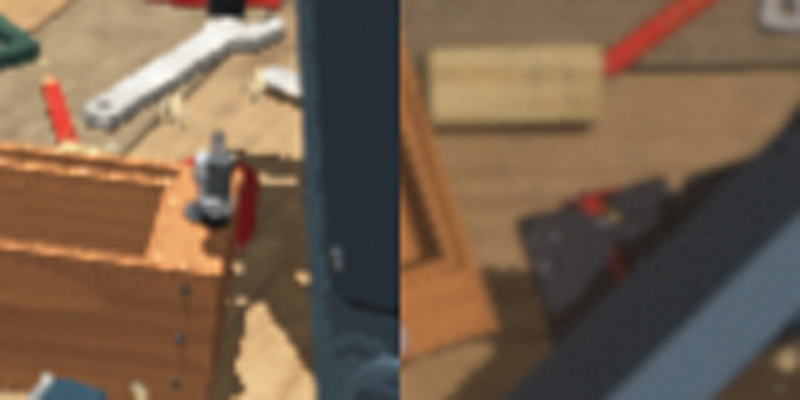

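The gripper hangs over the saw, with red showing at (595,200) in the right half. Descending.

Call:
{"name": "send_rows", "arguments": {"series": [{"xyz":[-0.1,0,4],"rotation":[0,0,0],"grip":0.45},{"xyz":[-0.1,0,8],"rotation":[0,0,0],"grip":0.45},{"xyz":[-0.1,0,11],"rotation":[0,0,0],"grip":0.45},{"xyz":[-0.1,0,11.2],"rotation":[0,0,0],"grip":0.45},{"xyz":[-0.1,0,11.2],"rotation":[0,0,0],"grip":0},{"xyz":[-0.1,0,11.2],"rotation":[0,0,0],"grip":0},{"xyz":[-0.1,0,11.2],"rotation":[0,0,0],"grip":0},{"xyz":[-0.1,0,11.2],"rotation":[0,0,0],"grip":0}]}}

```text
time_s: 2.0
tcp_pos: [0.5144, -0.4556, 0.0508]
ee_rot: [179.8, -0.1, 16.0]
contact_force: [0.3, 0.7, 1.3]
width: 0.0097
grip_force: 1.5
```

Call:
{"name": "send_rows", "arguments": {"series": [{"xyz":[0,0,0],"rotation":[0,0,0],"grip":0},{"xyz":[0,0,0],"rotation":[0,0,0],"grip":0},{"xyz":[0,0,-4],"rotation":[0,0,0],"grip":0},{"xyz":[0,0,-8],"rotation":[0,0,0],"grip":0},{"xyz":[0,0,-12],"rotation":[0,0,0],"grip":0},{"xyz":[0,0,-15],"rotation":[0,0,0],"grip":0},{"xyz":[0,0,-15],"rotation":[0,0,0],"grip":0}]}}

```text
time_s: 2.7
tcp_pos: [0.5157, -0.4566, 0.2049]
ee_rot: [179.5, -0.2, 16.0]
contact_force: [-0.0, -0.4, -1.4]
width: 0.0084
grip_force: 30.0
```

```bash
python3 - <<'E'
from h import *
p=[.5554,-.2981,16.16]
to(w(p,[.012,0,.2])[0])
E
```

```text
xyz cm [  9.39 -14.15   0.4 ] rot [ 0.009 -0.004 -0.   ] |d|mm 170 F [-0.  -0.4 -1.4] w 8.4 gf 30.0 t 2.7 q6 23.0 [ 0.5157 -0.4566  0.2049] [179.5  -0.2  16. ]
```

Call:
{"name": "send_rows", "arguments": {"series": [{"xyz":[3,-4,0.4],"rotation":[0,0,0],"grip":0},{"xyz":[6,-8,0.4],"rotation":[0,0,0],"grip":0},{"xyz":[9,-12,0.4],"rotation":[0,0,0],"grip":0},{"xyz":[9.4,-14.1,0.4],"rotation":[0,0,0],"grip":0},{"xyz":[9.4,-14.1,0.4],"rotation":[0,0,0],"grip":0},{"xyz":[9.4,-14.1,0.4],"rotation":[0,0,0],"grip":0}]}}

```text
time_s: 3.3
tcp_pos: [0.5647, -0.2924, 0.1931]
ee_rot: [-179.9, 0.1, 16.0]
contact_force: [-0.8, 0.1, -1.9]
width: 0.0089
grip_force: 30.0
```

```bash
python3 - <<'E'
from h import *
p=[.5554,-.2981,16.16]
to(w(p,[.012,0,.061])[0])
X=np.array([[76,57,92],[76,-57,92],[-104,-57,92],[-104,57,92]])/1e3
print(proj("scene",w(p,X)).round(1).tolist())
cv2.imwrite("pics/p2.png",cv2.resize(r.grab_frame("scene")[120:270,200:360],None,fx=3.8,fy=3.8,interpolation=cv2.INTER_CUBIC))
E
```

```text
xyz cm [ 0.17  0.31 13.21] rot [-0.001  0.002  0.001] |d|mm 132 F [-0.8  0.1 -1.9] w 8.9 gf 30.0 t 3.3 q6 36.0 [ 0.5647 -0.2924  0.1931] [-1.799e+02  1.000e-01  1.600e+01]
[[246.1, 195.7], [256.7, 176.4], [319.0, 184.0], [314.2, 204.8]]
```

View pics/p2.png

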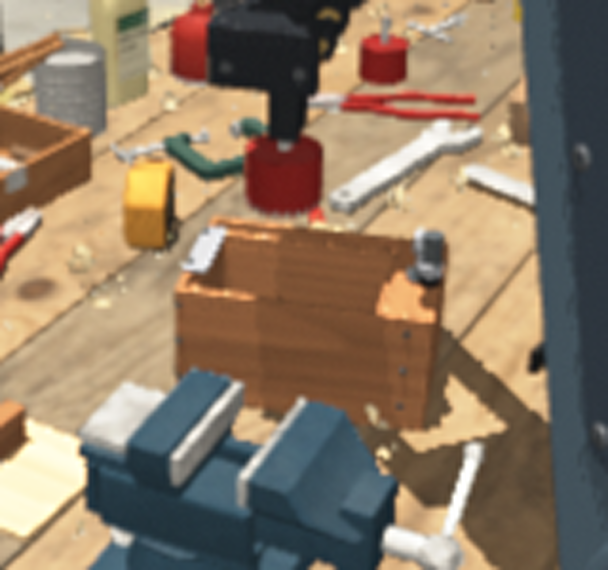

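The saw hangs level at (285,180) in the crop, above the case, whose rim corners are at (177,290), (215,222), (438,318) and (446,245). This agrees with the model to about 1 px. Lowering.

Call:
{"name": "send_rows", "arguments": {"series": [{"xyz":[0.2,0.3,3],"rotation":[0,0,0],"grip":0},{"xyz":[0.2,0.3,6],"rotation":[0,0,0],"grip":0},{"xyz":[0.2,0.3,9],"rotation":[0,0,0],"grip":0},{"xyz":[0.2,0.3,11.5],"rotation":[0,0,0],"grip":0},{"xyz":[0.2,0.3,12.8],"rotation":[0,0,0],"grip":0},{"xyz":[0.2,0.3,13.2],"rotation":[0,0,0],"grip":0},{"xyz":[0.2,0.3,13.2],"rotation":[0,0,0],"grip":0},{"xyz":[0.2,0.3,13.2],"rotation":[0,0,0],"grip":0}]}}

```text
time_s: 4.15
tcp_pos: [0.5688, -0.2965, 0.0642]
ee_rot: [179.9, -0.1, 16.0]
contact_force: [-0.5, -0.1, -2.6]
width: 0.009
grip_force: 30.0
```

```bash
python3 - <<'E'
from h import *
p=[.5554,-.2981,16.16]
to(w(p,[.012,0,.059])[0])
E
```

```text
xyz cm [-0.13 -0.22  0.52] rot [ 0.002 -0.001 -0.001] |d|mm 6 F [-0.5 -0.1 -2.6] w 9.0 gf 30.0 t 4.15 q6 36.0 [ 0.5688 -0.2965  0.0642] [ 1.799e+02 -1.000e-01  1.600e+01]
```

Call:
{"name": "send_rows", "arguments": {"series": [{"xyz":[0,0,0.2],"rotation":[0,0,0],"grip":0},{"xyz":[0,0,0.35],"rotation":[0,0,0],"grip":0},{"xyz":[0,0,0.45],"rotation":[0,0,0],"grip":0},{"xyz":[0,0,0.45],"rotation":[0,0,0],"grip":0}]}}

```text
time_s: 4.55
tcp_pos: [0.5682, -0.2957, 0.0588]
ee_rot: [180.0, -0.0, 16.0]
contact_force: [-1.1, -0.3, 0.7]
width: 0.0089
grip_force: 30.0
```

Call:
{"name": "send_rows", "arguments": {"series": [{"xyz":[0,0,0],"rotation":[0,0,0],"grip":0.35},{"xyz":[0,0,0],"rotation":[0,0,0],"grip":0.35},{"xyz":[0,0,0],"rotation":[0,0,0],"grip":0.35},{"xyz":[0,0,-3],"rotation":[0,0,0],"grip":0.35},{"xyz":[0,0,-7],"rotation":[0,0,0],"grip":0.35},{"xyz":[0,0,-12],"rotation":[0,0,0],"grip":0.35},{"xyz":[0,0,-15],"rotation":[0,0,0],"grip":0.35},{"xyz":[0,0,-15],"rotation":[0,0,0],"grip":0.35}]}}

```text
time_s: 5.35
tcp_pos: [0.5707, -0.2974, 0.2149]
ee_rot: [179.5, -0.4, 16.0]
contact_force: [0.0, 0.6, 0.4]
width: 0.031
grip_force: 0.0
```

```bash
python3 - <<'E'
from h import *
to((.673,-.0857,.14),(180,0,88.6))
E
```

```text
xyz cm [ 15.62 -17.6    7.44] rot [ 0.012 -0.    -1.267] |d|mm 247 F [0.  0.6 0.4] w 31.0 gf 0.0 t 5.35 q6 36.0 [ 0.5707 -0.2974  0.2149] [179.5  -0.4  16. ]
```

Call:
{"name": "send_rows", "arguments": {"series": [{"xyz":[15.6,-17.6,1],"rotation":[0,0,-1.267],"grip":0.45},{"xyz":[15.6,-17.6,1],"rotation":[0,0,-1.267],"grip":0.45},{"xyz":[15.6,-17.6,1],"rotation":[0,0,-1.267],"grip":0.45},{"xyz":[15.6,-17.6,1],"rotation":[0,0,-1.267],"grip":0.45},{"xyz":[15.6,-17.6,4],"rotation":[0,0,-1.267],"grip":0.45},{"xyz":[15.6,-17.6,7.4],"rotation":[0,0,-1.267],"grip":0.45},{"xyz":[15.6,-17.6,7.4],"rotation":[0,0,-1.267],"grip":0.45},{"xyz":[15.6,-17.6,7.4],"rotation":[0,0,-1.267],"grip":0.45}]}}

```text
time_s: 6.15
tcp_pos: [0.6678, -0.082, 0.1306]
ee_rot: [-179.7, -0.1, 85.1]
contact_force: [-0.3, 0.5, 0.1]
width: 0.0398
grip_force: 0.0
```

```bash
python3 - <<'E'
from h import *
to((.673,-.0857,.016),(180,0,88.6))
s=r.grab_frame("scene")
print(proj("scene",[[.673,-.0857,.038]]))
a=s[205:285,110:230];b=s[150:220,235:340]
cv2.imwrite("pics/p3.png",np.vstack([cv2.resize(a,(450,300),interpolation=2),cv2.resize(b,(450,300),interpolation=2)]))
E
```

```text
xyz cm [-0.33  0.61 11.46] rot [-0.005 -0.001 -0.06 ] |d|mm 115 F [-0.3  0.5  0.1] w 39.8 gf 0.0 t 6.15 q6 -12.0 [ 0.6678 -0.082   0.1306] [-1.797e+02 -1.000e-01  8.510e+01]
[[197.49578646 231.46426705]]
```

View pics/p3.png

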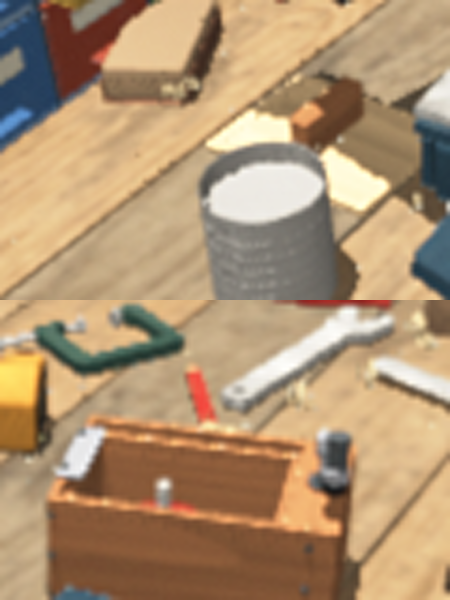

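The saw stands upright in the case with its shank at (163,490), and the lid lies free behind the tin at (300,140).

Call:
{"name": "send_rows", "arguments": {"series": [{"xyz":[-0.3,0.6,3],"rotation":[0,0,-0.06],"grip":0.45},{"xyz":[-0.3,0.6,6],"rotation":[0,0,-0.06],"grip":0.45},{"xyz":[-0.3,0.6,9],"rotation":[0,0,-0.06],"grip":0.45},{"xyz":[-0.3,0.6,11],"rotation":[0,0,-0.06],"grip":0.45},{"xyz":[-0.3,0.6,11.3],"rotation":[0,0,-0.06],"grip":0.45},{"xyz":[-0.3,0.6,11.3],"rotation":[0,0,-0.06],"grip":0.45}]}}

```text
time_s: 6.8
tcp_pos: [0.6746, -0.0868, 0.0203]
ee_rot: [-179.9, -0.0, 88.1]
contact_force: [0.8, -0.0, 0.1]
width: 0.04
grip_force: 0.0
```

```bash
python3 - <<'E'
from h import *
to((.673,-.0857,.013),(180,0,88.6))
E
```

```text
xyz cm [ 0.1  -0.16  0.73] rot [-0.002 -0.    -0.009] |d|mm 8 F [ 0.8 -0.   0.1] w 40.0 gf 0.0 t 6.8 q6 -15.0 [ 0.6746 -0.0868  0.0203] [-179.9   -0.    88.1]
```

Call:
{"name": "send_rows", "arguments": {"series": [{"xyz":[0.1,-0.15,0.6],"rotation":[0,0,-0.009],"grip":0.45},{"xyz":[0.1,-0.15,0.6],"rotation":[0,0,-0.009],"grip":0},{"xyz":[0.1,-0.15,0.6],"rotation":[0,0,-0.009],"grip":0},{"xyz":[0.1,-0.15,0.6],"rotation":[0,0,-0.009],"grip":0},{"xyz":[0.1,-0.15,0.6],"rotation":[0,0,-0.009],"grip":0},{"xyz":[0.1,-0.15,0.6],"rotation":[0,0,-0.009],"grip":0}]}}

```text
time_s: 7.4
tcp_pos: [0.6742, -0.086, 0.016]
ee_rot: [179.9, 0.0, 88.7]
contact_force: [-1.1, 0.1, 3.3]
width: 0.016
grip_force: 30.0
```

```bash
python3 - <<'E'
from h import *
p=[.5554,-.2981,16.16]
to((.673,-.0857,.21),(180,0,88.6))
to(w(p,[-.02,0,.2])[0],(180,0,106.16))
E
```

```text
xyz cm [  0.02  -0.1  -19.4 ] rot [0.001 0.    0.001] |d|mm 194 F [-1.1  0.1  3.3] w 16.0 gf 30.0 t 7.4 q6 -16.0 [ 0.6742 -0.086   0.016 ] [179.9   0.   88.7]
xyz cm [-22.09 -13.28 -18.4 ] rot [ 0.001  0.    -0.305] |d|mm 317 F [-1.1  0.1  3.3] w 16.0 gf 30.0 t 7.4 q6 -16.0 [ 0.6742 -0.086   0.016 ] [179.9   0.   88.7]
```

```bash
python3 - <<'E'
from h import *
t=r.grab_frame("top");s=r.grab_frame("scene");np.savez("im.npz",t=t,s=s)
a=cv2.resize(t[162:252,258:333],None,fx=6.5,fy=6.5,interpolation=cv2.INTER_CUBIC)
b=cv2.resize(s[170:245,238:326],None,fx=3.4,fy=3.4,interpolation=cv2.INTER_CUBIC)
im=np.zeros((600,800,3),np.uint8);im[:a.shape[0],:a.shape[1]]=a;im[:b.shape[0],490:490+b.shape[1]]=b
cv2.imwrite("pics/p4.png",im)
E
```

```text
(no output)
```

View pics/p4.png

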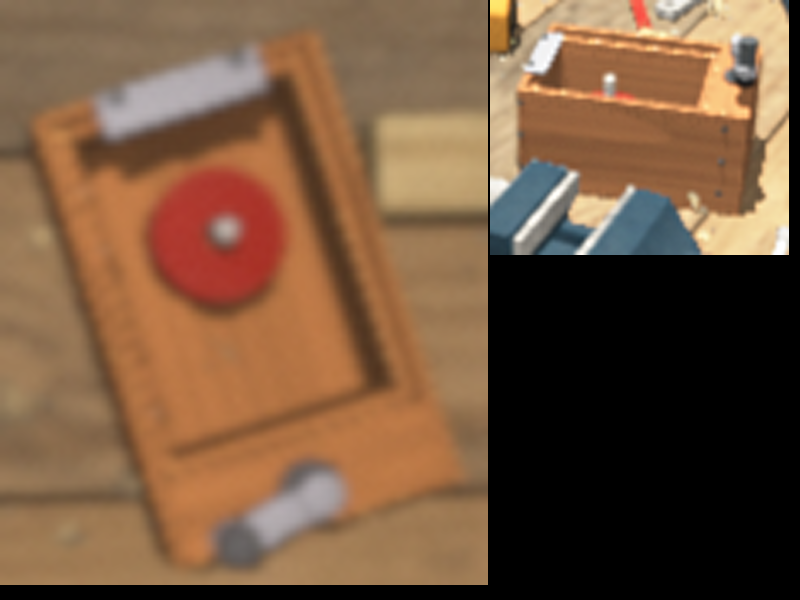

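Call:
{"name": "send_rows", "arguments": {"series": [{"xyz":[0,0,-2],"rotation":[0,0,0],"grip":0},{"xyz":[0,0,-5],"rotation":[0,0,0],"grip":0},{"xyz":[0,0,-9],"rotation":[0,0,0],"grip":0},{"xyz":[0,0,-13],"rotation":[0,0,0],"grip":0},{"xyz":[0,0,-17],"rotation":[0,0,0],"grip":0},{"xyz":[0,0,-19],"rotation":[0,0,0],"grip":0},{"xyz":[0,0,-19],"rotation":[0,0,0],"grip":0}]}}

```text
time_s: 8.2
tcp_pos: [0.6756, -0.0864, 0.2091]
ee_rot: [179.6, 0.1, 88.7]
contact_force: [1.1, 0.0, -2.2]
width: 0.0156
grip_force: 30.0
```

The top crop shows rim corners at (318,33), (465,478) and (38,122), strap inner corners at (105,140) and (268,88), and the clamp post at (322,490). The saw is upright. The edges suggest a yaw nearer 17°.

```bash
python3 - <<'E'
from h import *
kt=lambda *a:(np.array(a,float)+.5)/6.5-.5+[258,162]
ks=lambda *a:(np.array(a,float)-[490,0]+.5)/3.4-.5+[238,170]
ut=kt((318,33),(465,478),(105,140),(268,88),(322,490),(38,122),(165,562))
Xt=np.array([[76,-57,92],[-104,-57,92],[59,32,96],[59,-32,96],[-90,0,126],[76,57,92],[-104,57,46]])/1e3
us=ks((519,90),(556,25),(752,118))
Xs=np.array([[76,57,92],[76,-57,92],[-104,57,92]])/1e3
def f(p,b=3):
    return np.r_[(proj("top",w(p,Xt[:6]))-ut[:6]).ravel(),(proj("scene",w(p,Xs))-us).ravel()*.7]
for F,nm in((f,"both"),(lambda p:f(p)[:12],"top"),(lambda p:f(p)[12:],"scene")):
    g=least_squares(F,[.555,-.298,16.5],x_scale=[.01,.01,1],loss="soft_l1");print(nm,g.x.round(4),F(g.x).round(1))
t=np.load("im.npz")["t"]
# subpixel right outer edge & strap edges via gradient
p=g.x
E
```

```text
both [ 0.5547 -0.2972 16.6969] [-0.3 -0.7  0.2  0.4  0.5  0.   0.2  0.1  0.3  0.8 -1.  -0.5  0.1 -0.
 -0.4 -0.2 -0.1  0.4]
top [ 0.5548 -0.2971 16.6846] [-0.3 -0.8  0.2  0.4  0.5 -0.   0.1  0.1  0.3  0.8 -1.  -0.6]
scene [ 0.5546 -0.2979 16.6787] [ 0.2 -0.1 -0.3 -0.3  0.   0.3]
```

```bash
cat >> h.py <<'E'
P=[.5555,-.2974,16.7]
def lid(xn,zn,th,y=0,off=16.,dy=0):
    t=np.radians(th);x=xn-68*np.cos(t)+off*np.sin(t);z=zn+68*np.sin(t)+off*np.cos(t)
    to(w(P,np.array([x,y,z])/1e3)[0],(180+th,0,P[2]+90))
E
python3 -c "
from h import *
lid(55,120,7)"
```

```text
xyz cm [-21.69 -12.56   6.45] rot [ 0.127 -0.016 -0.314] |d|mm 259 F [ 1.1  0.  -2.2] w 15.6 gf 30.0 t 8.2 q6 -16.0 [ 0.6756 -0.0864  0.2091] [1.796e+02 1.000e-01 8.870e+01]
```

Call:
{"name": "send_rows", "arguments": {"series": [{"xyz":[-21.7,-12.6,0],"rotation":[0.127,-0.016,-0.314],"grip":0},{"xyz":[-21.7,-12.6,0],"rotation":[0.127,-0.016,-0.314],"grip":0},{"xyz":[-21.7,-12.6,0],"rotation":[0.127,-0.016,-0.314],"grip":0},{"xyz":[-21.7,-12.6,0],"rotation":[0.127,-0.016,-0.314],"grip":0},{"xyz":[-21.7,-12.6,0],"rotation":[0.127,-0.016,-0.314],"grip":0},{"xyz":[-21.7,-12.6,3],"rotation":[0.127,-0.016,-0.314],"grip":0},{"xyz":[-21.7,-12.6,5],"rotation":[0.127,-0.016,-0.314],"grip":0},{"xyz":[-21.7,-12.6,6],"rotation":[0.127,-0.016,-0.314],"grip":0}]}}

```text
time_s: 9.0
tcp_pos: [0.5401, -0.2988, 0.1403]
ee_rot: [-172.5, -0.6, 106.6]
contact_force: [-0.2, 1.0, -1.8]
width: 0.0155
grip_force: 30.0
```

```bash
python3 - <<'E'
from h import *
lid(55,120,7)
t=r.grab_frame("top");s=r.grab_frame("scene");np.savez("im2.npz",t=t,s=s)
a=cv2.resize(t[150:240,258:333],None,fx=6.5,fy=6.5,interpolation=cv2.INTER_CUBIC)
b=cv2.resize(s[160:245,238:326],None,fx=3.4,fy=3.4,interpolation=cv2.INTER_CUBIC)
im=np.zeros((600,800,3),np.uint8);im[:a.shape[0],:a.shape[1]]=a;im[:b.shape[0],490:490+b.shape[1]]=b
cv2.imwrite("pics/p5.png",im)
st=r.read_state();A=Ro.from_euler("xyz",st["ee_rot"],degrees=True)
# lid pts in tool frame: x_tool=lid y, y_tool=lid x, z_tool=-lid z
L=np.array([[68,49.5,5.5],[68,-49.5,5.5],[-68,49.5,8],[-68,-49.5,8],[-68,49.5,0]])
X=A.apply(np.c_[L[:,1],L[:,0],16-L[:,2]]/1e3)+st["tcp_pos"]
print(((proj("top",X)-[258,150]+.5)*6.5-.5).round().tolist());print(((proj("scene",X)-[238,160]+.5)*3.4-.5+[490,0]).round().tolist())
E
```

```text
xyz cm [-0.3   0.4  -0.45] rot [-0.009 -0.01  -0.   ] |d|mm 7 F [-0.2  1.  -1.8] w 15.5 gf 30.0 t 9.0 q6 -52.0 [ 0.5401 -0.2988  0.1403] [-172.5   -0.6  106.6]
[[65.0, 244.0], [321.0, 162.0], [184.0, 599.0], [449.0, 513.0], [182.0, 600.0]]
[[550.0, 90.0], [579.0, 35.0], [728.0, 88.0], [743.0, 31.0], [729.0, 97.0]]
```

View pics/p5.png

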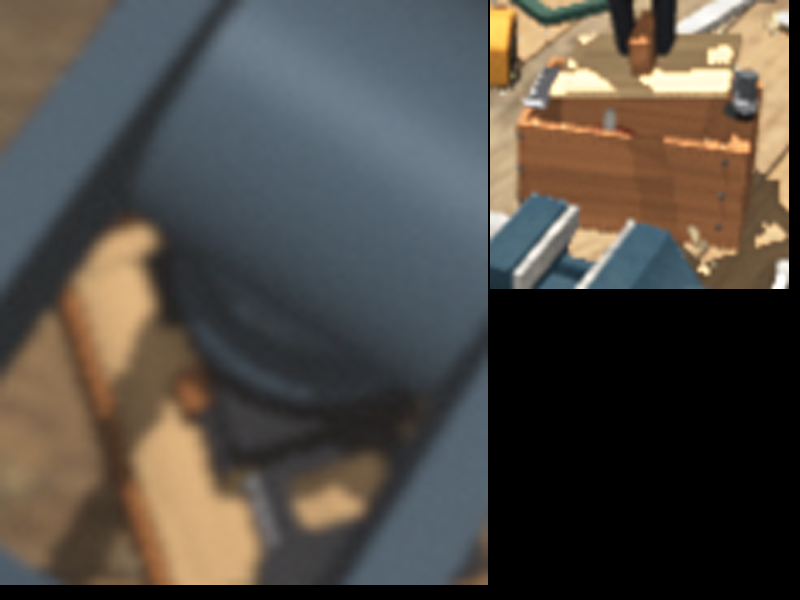

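The lid is held level with its left edge from about (80,290) to (165,555) in the top crop, where the held-lid model predicts it. The scene crop shows it just above the case. I'll measure that edge against the rim edge numerically.

```bash
python3 - <<'E'
from h import *
t=np.load("im2.npz")["t"].astype(float)
st=r.read_state();A=Ro.from_euler("xyz",st["ee_rot"],degrees=True)
def line(a,b,v): return np.interp(v,[a[1],b[1]],[a[0],b[0]])
L=np.array([[68,49.5,6.5],[-68,49.5,8]]);X=A.apply(np.c_[L[:,1],L[:,0],16-L[:,2]]/1e3)+st["tcp_pos"]
l=proj("top",X);q=proj("top",w(P,np.array([[76,57,92],[-104,57,92],[76,57,0],[-104,57,0]])/1e3))
for v in range(190,238,4):
    u=int(round(line(l[0],l[1],v)));print(v,"lid",line(*l,v).round(1),"rim",line(q[0],q[1],v).round(1),"base",line(q[2],q[3],v).round(1),u-6,t[v,u-6:u+5,0].astype(int).tolist(),t[v,u-6:u+5,2].astype(int).tolist())
E
```

```text
190 lid 268.6 rim 265.9 base 263.8 263 [52, 48, 49, 48, 46, 48, 52, 65, 85, 105, 116] [48, 44, 44, 45, 43, 47, 60, 93, 139, 178, 199]
194 lid 269.9 rim 267.1 base 265.1 264 [47, 49, 47, 49, 58, 74, 97, 113, 118, 121, 124] [44, 46, 50, 74, 109, 142, 174, 197, 206, 211, 217]
198 lid 271.2 rim 268.4 base 266.4 265 [66, 61, 51, 52, 61, 74, 93, 110, 116, 120, 122] [103, 102, 99, 122, 148, 161, 176, 192, 204, 209, 213]
202 lid 272.6 rim 269.7 base 267.7 267 [68, 57, 49, 57, 70, 88, 105, 113, 119, 121, 115] [123, 104, 108, 136, 158, 173, 188, 199, 207, 211, 201]
206 lid 273.9 rim 271.0 base 269.0 268 [73, 61, 50, 55, 65, 78, 96, 104, 101, 86, 73] [128, 109, 106, 132, 151, 159, 173, 183, 175, 150, 123]
210 lid 275.2 rim 272.3 base 270.3 269 [76, 63, 50, 51, 57, 58, 58, 58, 59, 60, 62] [130, 111, 102, 123, 142, 134, 117, 104, 99, 102, 104]
214 lid 276.6 rim 273.6 base 271.5 271 [65, 51, 43, 41, 43, 49, 55, 58, 62, 63, 69] [116, 95, 90, 90, 87, 89, 94, 99, 102, 106, 120]
218 lid 277.9 rim 274.9 base 272.8 272 [67, 50, 41, 34, 41, 49, 65, 88, 106, 116, 120] [112, 88, 74, 73, 81, 90, 116, 153, 186, 203, 210]
222 lid 279.3 rim 276.2 base 274.1 273 [62, 46, 37, 37, 41, 67, 95, 113, 117, 118, 120] [101, 78, 67, 74, 85, 122, 166, 196, 203, 205, 209]
226 lid 280.6 rim 277.5 base 275.4 275 [43, 41, 49, 59, 74, 93, 111, 115, 115, 119, 121] [70, 83, 116, 144, 162, 180, 198, 202, 203, 206, 211]
230 lid 281.9 rim 278.7 base 276.7 276 [40, 42, 45, 56, 66, 84, 107, 117, 121, 120, 120] [69, 79, 107, 139, 157, 169, 191, 207, 211, 210, 210]
234 lid 283.3 rim 280.0 base 278.0 277 [72, 60, 50, 57, 64, 76, 101, 117, 122, 119, 118] [113, 101, 106, 138, 157, 164, 184, 204, 212, 209, 208]
```

```bash
python3 -c "
from h import *
lid(55.5,100,7.5,y=-.9);lid(55.5,87,7.5,y=-.9)"
```

```text
xyz cm [-0.42  0.65  1.61] rot [-0.    -0.009  0.001] |d|mm 18 F [ 0.3  0.6 -2.2] w 16.1 gf 30.0 t 9.1 q6 -52.0 [ 0.5411 -0.2985  0.1416] [-172.5   -0.5  106.7]
xyz cm [-0.43  0.82  2.9 ] rot [-0.    -0.009  0.001] |d|mm 30 F [ 0.3  0.6 -2.2] w 16.1 gf 30.0 t 9.1 q6 -52.0 [ 0.5411 -0.2985  0.1416] [-172.5   -0.5  106.7]
```

Call:
{"name": "send_rows", "arguments": {"series": [{"xyz":[-0.4,0.6,0.5],"rotation":[0,-0.009,0],"grip":0},{"xyz":[-0.4,0.6,1],"rotation":[0,-0.009,0],"grip":0},{"xyz":[-0.4,0.6,1.4],"rotation":[0,-0.009,0],"grip":0},{"xyz":[-0.4,0.6,1.4],"rotation":[0,-0.009,0],"grip":0},{"xyz":[-0.4,0.6,1.4],"rotation":[0,-0.009,0],"grip":0}]}}

```text
time_s: 9.6
tcp_pos: [0.548, -0.3024, 0.1308]
ee_rot: [-172.7, 0.3, 106.8]
contact_force: [-0.3, -0.1, -2.0]
width: 0.016
grip_force: 30.0
```

```bash
python3 -c "
from h import *
lid(55.5,100,7.5,y=-.9);lid(55.5,87,7.5,y=-.9)"
```

```text
xyz cm [ 0.17 -0.05  0.62] rot [0.004 0.005 0.   ] |d|mm 6 F [-0.3 -0.1 -2. ] w 16.0 gf 30.0 t 9.6 q6 -51.0 [ 0.548  -0.3024  0.1308] [-172.7    0.3  106.8]
xyz cm [0.18 0.12 1.91] rot [0.004 0.005 0.   ] |d|mm 19 F [-0.3 -0.1 -2. ] w 16.0 gf 30.0 t 9.6 q6 -51.0 [ 0.548  -0.3024  0.1308] [-172.7    0.3  106.8]
```

Call:
{"name": "send_rows", "arguments": {"series": [{"xyz":[0.15,0,0.4],"rotation":[0.004,0.005,0],"grip":0},{"xyz":[0.15,0,0.8],"rotation":[0.004,0.005,0],"grip":0},{"xyz":[0.15,0.1,1.1],"rotation":[0.004,0.005,0],"grip":0},{"xyz":[0.15,0.1,1.4],"rotation":[0.004,0.005,0],"grip":0},{"xyz":[0.15,0.1,1.4],"rotation":[0.004,0.005,0],"grip":0},{"xyz":[0.15,0.1,1.4],"rotation":[0.004,0.005,0],"grip":0}]}}

```text
time_s: 10.2
tcp_pos: [0.5467, -0.3013, 0.1164]
ee_rot: [-172.5, -0.0, 106.7]
contact_force: [-0.0, -0.2, -2.2]
width: 0.0158
grip_force: 30.0
```

```bash
python3 -c "
from h import *
lid(55.5,86,7.5,y=-.9)"
```

```text
xyz cm [0.03 0.05 0.56] rot [-0.001 -0.     0.   ] |d|mm 6 F [-0.  -0.2 -2.2] w 15.8 gf 30.0 t 10.2 q6 -51.0 [ 0.5467 -0.3013  0.1164] [-172.5   -0.   106.7]
```

Call:
{"name": "send_rows", "arguments": {"series": [{"xyz":[0,0.05,0.2],"rotation":[0,0,0],"grip":0},{"xyz":[0,0.05,0.4],"rotation":[0,0,0],"grip":0},{"xyz":[0,0.05,0.55],"rotation":[0,0,0],"grip":0},{"xyz":[0,0.05,0.55],"rotation":[0,0,0],"grip":0}]}}

```text
time_s: 10.6
tcp_pos: [0.5463, -0.3013, 0.1107]
ee_rot: [-172.5, -0.0, 106.7]
contact_force: [-0.7, -0.4, -2.7]
width: 0.0159
grip_force: 30.0
```

```bash
python3 -c "
from h import *
lid(55.5,85,7.5,y=-.9);lid(69,85,7.5,y=-.9)"
```

```text
xyz cm [0.02 0.02 0.09] rot [-0.001 -0.001  0.   ] |d|mm 1 F [-0.7 -0.4 -2.7] w 15.9 gf 30.0 t 10.6 q6 -51.0 [ 0.5463 -0.3013  0.1107] [-172.5   -0.   106.7]
xyz cm [ 0.02  1.36 -0.09] rot [-0.001 -0.001  0.   ] |d|mm 14 F [-0.7 -0.4 -2.7] w 15.9 gf 30.0 t 10.6 q6 -51.0 [ 0.5463 -0.3013  0.1107] [-172.5   -0.   106.7]
```

Call:
{"name": "send_rows", "arguments": {"series": [{"xyz":[0,0.2,0.05],"rotation":[0,0,0],"grip":0},{"xyz":[0,0.5,0.02],"rotation":[0,0,0],"grip":0},{"xyz":[0,0.8,-0.02],"rotation":[0,0,0],"grip":0},{"xyz":[0,1.0,-0.05],"rotation":[0,0,0],"grip":0},{"xyz":[0,1.2,-0.07],"rotation":[0,0,0],"grip":0},{"xyz":[0,1.2,-0.07],"rotation":[0,0,0],"grip":0}]}}

```text
time_s: 11.2
tcp_pos: [0.5583, -0.2978, 0.1101]
ee_rot: [-172.5, -0.0, 106.7]
contact_force: [-0.0, -0.5, -2.5]
width: 0.0155
grip_force: 30.0
```

```bash
python3 -c "
from h import *
lid(69,85,7.5,y=-.9)"
```

```text
xyz cm [0.03 0.11 0.02] rot [-0.  0.  0.] |d|mm 1 F [-0.  -0.5 -2.5] w 15.5 gf 30.0 t 11.2 q6 -50.0 [ 0.5583 -0.2978  0.1101] [-172.5   -0.   106.7]
```

Call:
{"name": "send_rows", "arguments": {"series": [{"xyz":[0,0.1,-0.01],"rotation":[0,0,0],"grip":0},{"xyz":[0,0.15,-0.02],"rotation":[0,0,0],"grip":0},{"xyz":[0,0.2,-0.02],"rotation":[0,0,0],"grip":0},{"xyz":[0,0.2,-0.02],"rotation":[0,0,0],"grip":0}]}}

```text
time_s: 11.6
tcp_pos: [0.5599, -0.2973, 0.11]
ee_rot: [-172.5, -0.0, 106.7]
contact_force: [0.2, 0.1, -2.2]
width: 0.0157
grip_force: 30.0
```

Call:
{"name": "send_rows", "arguments": {"series": [{"xyz":[0,0.1,-0.01],"rotation":[0,0,0],"grip":0},{"xyz":[0,0.15,-0.02],"rotation":[0,0,0],"grip":0},{"xyz":[0,0.15,-0.02],"rotation":[0,0,0],"grip":0}]}}

```text
time_s: 11.9
tcp_pos: [0.5605, -0.2972, 0.1101]
ee_rot: [-172.4, -0.0, 106.7]
contact_force: [-5.1, -0.8, -0.2]
width: 0.0159
grip_force: 30.0
```

```bash
python3 -c "
from h import *
for th in (7.5,6,4.5,3,1.5,0): lid(69,85,th,y=-.9)"|cut -c1-80
```

```text
xyz cm [ 0.04 -0.11  0.05] rot [-0.002 -0.     0.   ] |d|mm 1 F [-5.1 -0.8 -0.2]
xyz cm [ 0.04 -0.15  0.23] rot [-0.029 -0.     0.   ] |d|mm 3 F [-5.1 -0.8 -0.2]
xyz cm [ 0.04 -0.19  0.41] rot [-0.055 -0.     0.   ] |d|mm 5 F [-5.1 -0.8 -0.2]
xyz cm [ 0.04 -0.22  0.59] rot [-0.081 -0.     0.   ] |d|mm 6 F [-5.1 -0.8 -0.2]
xyz cm [ 0.04 -0.24  0.77] rot [-0.107 -0.     0.   ] |d|mm 8 F [-5.1 -0.8 -0.2]
xyz cm [ 0.04 -0.26  0.95] rot [-0.133 -0.     0.   ] |d|mm 10 F [-5.1 -0.8 -0.2
```

Call:
{"name": "send_rows", "arguments": {"series": [{"xyz":[0,-0.17,0.05],"rotation":[0,0,0],"grip":0},{"xyz":[0.02,-0.2,0.23],"rotation":[-0.029,0,0],"grip":0},{"xyz":[0.03,-0.24,0.41],"rotation":[-0.055,0,0],"grip":0},{"xyz":[0.03,-0.27,0.59],"rotation":[-0.081,0,0],"grip":0},{"xyz":[0.03,-0.27,0.59],"rotation":[-0.081,0,0],"grip":0}]}}

```text
time_s: 12.4
tcp_pos: [0.5572, -0.2977, 0.1043]
ee_rot: [-177.2, -0.0, 106.7]
contact_force: [0.0, 0.3, -2.3]
width: 0.0156
grip_force: 30.0
```

```bash
python3 -c "
from h import *
for th in (3,1.5,0): lid(69,84.5,th,y=-.9)"
```

```text
xyz cm [-0.01  0.04  0.03] rot [ 0.003 -0.001 -0.001] |d|mm 0 F [ 0.   0.3 -2.3] w 15.6 gf 30.0 t 12.4 q6 -53.0 [ 0.5572 -0.2977  0.1043] [-177.2   -0.   106.7]
xyz cm [-0.01 -0.    0.2 ] rot [-0.023 -0.001 -0.001] |d|mm 2 F [ 0.   0.3 -2.3] w 15.6 gf 30.0 t 12.4 q6 -53.0 [ 0.5572 -0.2977  0.1043] [-177.2   -0.   106.7]
xyz cm [-0.01 -0.04  0.38] rot [-0.049 -0.001 -0.001] |d|mm 4 F [ 0.   0.3 -2.3] w 15.6 gf 30.0 t 12.4 q6 -53.0 [ 0.5572 -0.2977  0.1043] [-177.2   -0.   106.7]
```

Call:
{"name": "send_rows", "arguments": {"series": [{"xyz":[0,0.0,0.1],"rotation":[-0.012,0,0],"grip":0},{"xyz":[0,0.0,0.2],"rotation":[-0.023,0,0],"grip":0},{"xyz":[0,-0.02,0.3],"rotation":[-0.036,0,0],"grip":0},{"xyz":[0,-0.04,0.38],"rotation":[-0.049,0,0],"grip":0},{"xyz":[0,-0.04,0.38],"rotation":[-0.049,0,0],"grip":0}]}}

```text
time_s: 12.9
tcp_pos: [0.557, -0.2978, 0.1006]
ee_rot: [-179.9, -0.0, 106.7]
contact_force: [-0.1, 0.2, -2.9]
width: 0.0159
grip_force: 30.0
```

```bash
python3 -c "
from h import *
lid(69,84,0,y=-.9)"
```

```text
xyz cm [-0.01 -0.04  0.06] rot [-0.001 -0.001 -0.   ] |d|mm 1 F [-0.1  0.2 -2.9] w 15.9 gf 30.0 t 12.9 q6 -56.0 [ 0.557  -0.2978  0.1006] [-179.9   -0.   106.7]
```

Call:
{"name": "send_rows", "arguments": {"series": [{"xyz":[0,0,0.05],"rotation":[0,0,0],"grip":0},{"xyz":[0,0,0.1],"rotation":[0,0,0],"grip":0},{"xyz":[0,0,0.13],"rotation":[0,0,0],"grip":0},{"xyz":[0,0,0.13],"rotation":[0,0,0],"grip":0}]}}

```text
time_s: 13.3
tcp_pos: [0.5576, -0.2979, 0.1]
ee_rot: [-179.9, 0.0, 106.7]
contact_force: [-3.2, 0.6, 3.0]
width: 0.0159
grip_force: 30.0
```

Call:
{"name": "send_rows", "arguments": {"series": [{"xyz":[0,0,0],"rotation":[0,0,0],"grip":0.4},{"xyz":[0,0,0],"rotation":[0,0,0],"grip":0.4},{"xyz":[0,0,0],"rotation":[0,0,0],"grip":0.4},{"xyz":[0,0,-2],"rotation":[0,0,0],"grip":0.4},{"xyz":[0,0,-5],"rotation":[0,0,0],"grip":0.4},{"xyz":[0,0,-9],"rotation":[0,0,0],"grip":0.4},{"xyz":[0,0,-11],"rotation":[0,0,0],"grip":0.4},{"xyz":[0,0,-11],"rotation":[0,0,0],"grip":0.4}]}}

```text
time_s: 14.1
tcp_pos: [0.5595, -0.2991, 0.2138]
ee_rot: [179.8, 0.4, 106.7]
contact_force: [0.6, -0.4, 0.1]
width: 0.0354
grip_force: 0.0
```

```bash
python3 -c "
from h import *
to((.452,-.291,.2),(180,0,121.5))"
```

```text
xyz cm [  3.88 -10.06   1.32] rot [ 0.002  0.006 -0.258] |d|mm 109 F [ 0.6 -0.4  0.1] w 35.4 gf 0.0 t 14.1 q6 -56.0 [ 0.5595 -0.2991  0.2138] [179.8   0.4 106.7]
```

Call:
{"name": "send_rows", "arguments": {"series": [{"xyz":[2,-5,1],"rotation":[0,0,-0.13],"grip":0.6},{"xyz":[3.9,-10,1.3],"rotation":[0,0,-0.258],"grip":0.6},{"xyz":[3.9,-10,1.3],"rotation":[0,0,-0.258],"grip":0.6},{"xyz":[3.9,-10,1.3],"rotation":[0,0,-0.258],"grip":0.6},{"xyz":[3.9,-10,1.3],"rotation":[0,0,-0.258],"grip":0.6}]}}

```text
time_s: 14.6
tcp_pos: [0.4513, -0.2896, 0.1966]
ee_rot: [-180.0, 0.0, 121.4]
contact_force: [0.4, -0.0, 0.6]
width: 0.0525
grip_force: 0.0
```

```bash
python3 - <<'E'
from h import *
to((.452,-.291,.131),(180,0,121.5))
s=r.grab_frame("scene");t=r.grab_frame("top")
b=cv2.resize(s[155:235,225:335],None,fx=5,fy=5,interpolation=cv2.INTER_CUBIC)
a=cv2.resize(t[165:255,260:320],None,fx=4.4,fy=4.4,interpolation=cv2.INTER_CUBIC)
im=np.zeros((400,550+a.shape[1],3),np.uint8);im[:,:550]=b;im[:a.shape[0],550:]=a[:400]
im=im[:,:800];cv2.imwrite("pics/p6.png",im)
print((proj("scene",[[.452,-.291,.148]])-[225,155])*5)
E
```

```text
xyz cm [-0.15 -0.01  6.56] rot [-0.001  0.    -0.001] |d|mm 66 F [ 0.4 -0.   0.6] w 52.5 gf 0.0 t 14.6 q6 -77.0 [ 0.4513 -0.2896  0.1966] [-180.     0.   121.4]
[[447.22229274 131.46826241]]
```

View pics/p6.png

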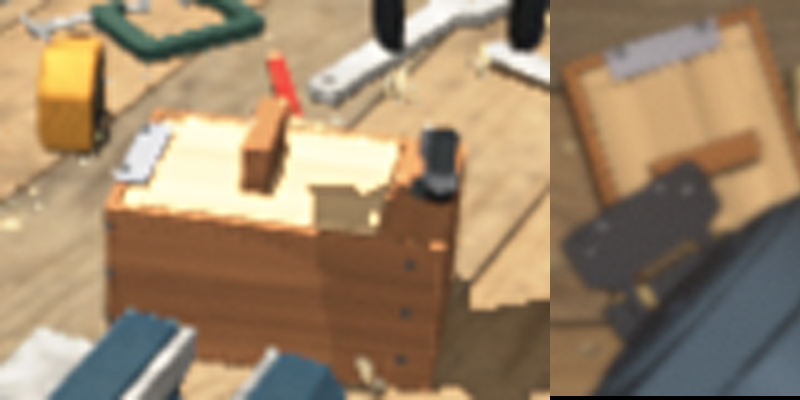

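The lid lies flat with its tongue under the strap (143,150), and the clamp knob is at (438,130), between the fingers. I can view no more pictures, so I work by feel and numbers from here.

Call:
{"name": "send_rows", "arguments": {"series": [{"xyz":[-0.1,0,3],"rotation":[0,0,0],"grip":0.6},{"xyz":[-0.1,0,5.5],"rotation":[0,0,0],"grip":0.6},{"xyz":[-0.1,0,6.4],"rotation":[0,0,0],"grip":0.6},{"xyz":[-0.1,0,6.4],"rotation":[0,0,0],"grip":0.6},{"xyz":[-0.1,0,6.4],"rotation":[0,0,0],"grip":0.24},{"xyz":[-0.1,0,6.4],"rotation":[0,0,0],"grip":0.24},{"xyz":[-0.1,0,6.4],"rotation":[0,0,0],"grip":0.24}]}}

```text
time_s: 15.4
tcp_pos: [0.4517, -0.2906, 0.1339]
ee_rot: [-180.0, 0.1, 121.5]
contact_force: [0.3, -0.7, 0.4]
width: 0.0307
grip_force: 0.0
```

```bash
python3 - <<'E'
from h import *
c=w(P,[-.09,0,.131])[0];s=r.read_state()["tcp_pos"];d=s-c;print("radius",np.hypot(*d[:2]),"ang",np.degrees(np.arctan2(d[1],d[0])))
for a in (121.5,113,104.5,96,87.5,79,70.5,62):
    q=np.radians(a);to(c+[.036*np.cos(q),.036*np.sin(q),0],(180,0,a))
E
```

```text
radius 0.03708136478827234 ang 118.34148212595647
xyz cm [-0.1  -0.2   0.29] rot [-0.001  0.002 -0.   ] |d|mm 4 F [ 0.3 -0.7  0.4] w 30.7 gf 0.0 t 15.4 q6 -77.0 [ 0.4517 -0.2906  0.1339] [-1.800e+02  1.000e-01  1.215e+02]
xyz cm [-0.14  0.33  0.29] rot [-0.001  0.002  0.148] |d|mm 5 F [ 0.3 -0.7  0.4] w 30.7 gf 0.0 t 15.4 q6 -77.0 [ 0.4517 -0.2906  0.1339] [-1.800e+02  1.000e-01  1.215e+02]
xyz cm [-0.26  0.85  0.29] rot [-0.001  0.002  0.297] |d|mm 9 F [ 0.3 -0.7  0.4] w 30.7 gf 0.0 t 15.4 q6 -77.0 [ 0.4517 -0.2906  0.1339] [-1.800e+02  1.000e-01  1.215e+02]
xyz cm [-0.45  1.35  0.29] rot [-0.     0.002  0.445] |d|mm 14 F [ 0.3 -0.7  0.4] w 30.7 gf 0.0 t 15.4 q6 -77.0 [ 0.4517 -0.2906  0.1339] [-1.800e+02  1.000e-01  1.215e+02]
xyz cm [-0.72  1.81  0.29] rot [-0.     0.002  0.593] |d|mm 20 F [ 0.3 -0.7  0.4] w 30.7 gf 0.0 t 15.4 q6 -77.0 [ 0.4517 -0.2906  0.1339] [-1.800e+02  1.000e-01  1.215e+02]
xyz cm [-1.05  2.23  0.29] rot [-0.     0.002  0.742] |d|mm 25 F [ 0.3 -0.7  0.4] w 30.7 gf 0.0 t 15.4 q6 -77.0 [ 0.4517 -0.2906  0.1339] [-1.800e+02  1.000e-01  1.215e+02]
xyz cm [-1.44  2.59  0.29] rot [0.    0.002 0.89 ] |d|mm 30 F [ 0.3 -0.7  0.4] w 30.7 gf 0.0 t 15.4 q6 -77.0 [ 0.4517 -0.2906  0.1339] [-1.800e+02  1.000e-01  1.215e+02]
xyz cm [-1.87  2.9   0.29] rot [0.    0.002 1.038] |d|mm 35 F [ 0.3 -0.7  0.4] w 30.7 gf 0.0 t 15.4 q6 -77.0 [ 0.4517 -0.2906  0.1339] [-1.800e+02  1.000e-01  1.215e+02]
```

Call:
{"name": "send_rows", "arguments": {"series": [{"xyz":[0,0,0.2],"rotation":[0,0,0],"grip":0.0},{"xyz":[0,0,0.2],"rotation":[0,0,0],"grip":0.0},{"xyz":[0,0,0.2],"rotation":[0,0,0],"grip":0.0},{"xyz":[0,0,0.2],"rotation":[0,0,0],"grip":0.0}]}}

```text
time_s: 15.8
tcp_pos: [0.4511, -0.29, 0.1308]
ee_rot: [-179.9, -0.0, 121.5]
contact_force: [0.8, 0.9, 0.5]
width: 0.0143
grip_force: 30.0
```

Call:
{"name": "send_rows", "arguments": {"series": [{"xyz":[-0.1,0,0],"rotation":[0,0,0],"grip":0.24},{"xyz":[-0.2,0.35,0],"rotation":[0,0,0.148],"grip":0.24},{"xyz":[-0.34,0.87,0],"rotation":[0,0,0.297],"grip":0.24},{"xyz":[-0.53,1.37,0],"rotation":[0,0,0.445],"grip":0.24},{"xyz":[-0.8,1.83,0],"rotation":[0,0,0.593],"grip":0.24},{"xyz":[-1.13,2.25,0],"rotation":[0,0,0.742],"grip":0.24},{"xyz":[-1.52,2.61,0],"rotation":[0,0,0.89],"grip":0.24},{"xyz":[-1.52,2.61,0],"rotation":[0,0,0.89],"grip":0.24}]}}

```text
time_s: 16.6
tcp_pos: [0.4814, -0.2894, 0.1304]
ee_rot: [-179.9, 0.0, 70.4]
contact_force: [-0.2, 0.4, 0.3]
width: 0.0213
grip_force: 0.0
```

```bash
python3 - <<'E'
from h import *
c=w(P,[-.09,0,.131])[0];s=r.read_state()["tcp_pos"];d=s-c;print("radius",np.hypot(*d[:2]),"ang",np.degrees(np.arctan2(d[1],d[0])))
for a in (62,53.5,45,36.5,28,20,16.7,14):
    q=np.radians(a);to(c+[.036*np.cos(q),.036*np.sin(q),0],(180,0,a))
E
```

```text
radius 0.03593952581724221 ang 70.38152438351392
xyz cm [-0.03  0.52 -0.06] rot [-0.001  0.001  0.147] |d|mm 5 F [-0.2  0.4  0.3] w 21.3 gf 0.0 t 16.6 q6 -23.0 [ 0.4814 -0.2894  0.1304] [-179.9    0.    70.4]
xyz cm [-0.15  1.05 -0.06] rot [-0.001  0.001  0.296] |d|mm 11 F [-0.2  0.4  0.3] w 21.3 gf 0.0 t 16.6 q6 -23.0 [ 0.4814 -0.2894  0.1304] [-179.9    0.    70.4]
xyz cm [-0.34  1.54 -0.06] rot [-0.001  0.001  0.444] |d|mm 16 F [-0.2  0.4  0.3] w 21.3 gf 0.0 t 16.6 q6 -23.0 [ 0.4814 -0.2894  0.1304] [-179.9    0.    70.4]
xyz cm [-0.61  2.01 -0.06] rot [-0.001  0.001  0.592] |d|mm 21 F [-0.2  0.4  0.3] w 21.3 gf 0.0 t 16.6 q6 -23.0 [ 0.4814 -0.2894  0.1304] [-179.9    0.    70.4]
xyz cm [-0.94  2.43 -0.06] rot [-0.001  0.001  0.741] |d|mm 26 F [-0.2  0.4  0.3] w 21.3 gf 0.0 t 16.6 q6 -23.0 [ 0.4814 -0.2894  0.1304] [-179.9    0.    70.4]
xyz cm [-1.3   2.77 -0.06] rot [-0.001  0.001  0.88 ] |d|mm 31 F [-0.2  0.4  0.3] w 21.3 gf 0.0 t 16.6 q6 -23.0 [ 0.4814 -0.2894  0.1304] [-179.9    0.    70.4]
xyz cm [-1.46  2.9  -0.06] rot [-0.001  0.001  0.938] |d|mm 32 F [-0.2  0.4  0.3] w 21.3 gf 0.0 t 16.6 q6 -23.0 [ 0.4814 -0.2894  0.1304] [-179.9    0.    70.4]
xyz cm [-1.6   3.   -0.06] rot [-0.001  0.001  0.985] |d|mm 34 F [-0.2  0.4  0.3] w 21.3 gf 0.0 t 16.6 q6 -23.0 [ 0.4814 -0.2894  0.1304] [-179.9    0.    70.4]
```

Call:
{"name": "send_rows", "arguments": {"series": [{"xyz":[-0.03,0.52,0],"rotation":[0,0,0.147],"grip":0.24},{"xyz":[-0.15,1.05,0],"rotation":[0,0,0.296],"grip":0.24},{"xyz":[-0.34,1.54,0],"rotation":[0,0,0.444],"grip":0.24},{"xyz":[-0.61,2.01,0],"rotation":[0,0,0.592],"grip":0.24},{"xyz":[-0.94,2.43,0],"rotation":[0,0,0.741],"grip":0.24},{"xyz":[-1.3,2.77,0],"rotation":[0,0,0.88],"grip":0.24},{"xyz":[-1.46,2.9,0],"rotation":[0,0,0.938],"grip":0.24},{"xyz":[-1.46,2.9,0],"rotation":[0,0,0.938],"grip":0.24}]}}

```text
time_s: 17.4
tcp_pos: [0.5035, -0.3129, 0.1304]
ee_rot: [-180.0, 0.1, 16.9]
contact_force: [-0.0, -0.2, -0.4]
width: 0.0211
grip_force: 0.0
```

Call:
{"name": "send_rows", "arguments": {"series": [{"xyz":[0,0,0],"rotation":[0,0,0],"grip":0},{"xyz":[0,0,0],"rotation":[0,0,0],"grip":0},{"xyz":[0,0,0],"rotation":[0,0,0],"grip":0}]}}

```text
time_s: 17.7
tcp_pos: [0.5035, -0.3126, 0.1304]
ee_rot: [-180.0, 0.1, 16.9]
contact_force: [1.0, 1.5, -0.2]
width: 0.0139
grip_force: 30.0
```

```bash
python3 - <<'E'
from h import *
c=w(P,[-.09,0,.131])[0];s=r.read_state()["tcp_pos"];d=s-c;print("radius",np.hypot(*d[:2]),"ang",np.degrees(np.arctan2(d[1],d[0])))
to(c)
E
```

```text
radius 0.03583891514060721 ang 17.37466187869811
xyz cm [-3.58  0.03 -0.05] rot [-0.     0.002  0.015] |d|mm 36 F [ 1.   1.5 -0.2] w 13.9 gf 30.0 t 17.7 q6 30.0 [ 0.5035 -0.3126  0.1304] [-1.80e+02  1.00e-01  1.69e+01]
```

Call:
{"name": "send_rows", "arguments": {"series": [{"xyz":[0,0,0],"rotation":[0,0,0],"grip":0.35},{"xyz":[0,0,0],"rotation":[0,0,0],"grip":0.35},{"xyz":[0,0,0],"rotation":[0,0,0],"grip":0.35},{"xyz":[0,0,-2],"rotation":[0,0,0],"grip":0.35},{"xyz":[0,0,-3],"rotation":[0,0,0],"grip":0},{"xyz":[0,0,-3],"rotation":[0,0,0],"grip":0},{"xyz":[0,0,-3],"rotation":[0,0,0],"grip":0},{"xyz":[0,0,-3],"rotation":[0,0,0],"grip":0}]}}

```text
time_s: 18.5
tcp_pos: [0.5033, -0.3125, 0.1598]
ee_rot: [-179.9, 0.1, 16.8]
contact_force: [0.0, -0.2, 0.0]
width: 0.0012
grip_force: 0.0
```

Call:
{"name": "send_rows", "arguments": {"series": [{"xyz":[0,0,0.3],"rotation":[0,0,0],"grip":0},{"xyz":[0,0,0.6],"rotation":[0,0,0],"grip":0},{"xyz":[0,0,0.9],"rotation":[0,0,0],"grip":0},{"xyz":[0,0,1.1],"rotation":[0,0,0],"grip":0},{"xyz":[0,0,1.2],"rotation":[0,0,0],"grip":0},{"xyz":[0,0,1.2],"rotation":[0,0,0],"grip":0}]}}

```text
time_s: 19.1
tcp_pos: [0.5036, -0.3127, 0.1483]
ee_rot: [-180.0, 0.1, 16.8]
contact_force: [0.8, -0.2, 0.8]
width: 0.0006
grip_force: 0.0
```

Call:
{"name": "send_rows", "arguments": {"series": [{"xyz":[0,0,0.2],"rotation":[0,0,0],"grip":0},{"xyz":[0,0,0.4],"rotation":[0,0,0],"grip":0},{"xyz":[0,0,0.6],"rotation":[0,0,0],"grip":0},{"xyz":[0,0,0.7],"rotation":[0,0,0],"grip":0}]}}

```text
time_s: 19.5
tcp_pos: [0.5039, -0.313, 0.1418]
ee_rot: [180.0, 0.1, 16.8]
contact_force: [1.1, 0.2, 2.6]
width: 0.0006
grip_force: 1.5
```

Call:
{"name": "send_rows", "arguments": {"series": [{"xyz":[0,0,0.1],"rotation":[0,0,0],"grip":0},{"xyz":[0,0,0.2],"rotation":[0,0,0],"grip":0},{"xyz":[0,0,0.2],"rotation":[0,0,0],"grip":0}]}}

```text
time_s: 19.8
tcp_pos: [0.5039, -0.3129, 0.1396]
ee_rot: [180.0, 0.1, 16.8]
contact_force: [1.2, -0.2, 2.4]
width: 0.0006
grip_force: 1.1
```

Call:
{"name": "send_rows", "arguments": {"series": [{"xyz":[0,0,0.1],"rotation":[0,0,0],"grip":0},{"xyz":[0,0,0.15],"rotation":[0,0,0],"grip":0},{"xyz":[0,0,0.15],"rotation":[0,0,0],"grip":0}]}}

```text
time_s: 20.1
tcp_pos: [0.5038, -0.3129, 0.1381]
ee_rot: [180.0, 0.1, 16.8]
contact_force: [1.6, -0.6, 1.7]
width: 0.0005
grip_force: 1.2
```

Call:
{"name": "send_rows", "arguments": {"series": [{"xyz":[0,0,0.05],"rotation":[0,0,0],"grip":0},{"xyz":[0,0,0.1],"rotation":[0,0,0],"grip":0},{"xyz":[0,0,0.1],"rotation":[0,0,0],"grip":0}]}}

```text
time_s: 20.4
tcp_pos: [0.5037, -0.3129, 0.1371]
ee_rot: [180.0, 0.1, 16.8]
contact_force: [2.2, -0.8, 2.2]
width: 0.0005
grip_force: 1.3
```

Call:
{"name": "send_rows", "arguments": {"series": [{"xyz":[0,0,0.05],"rotation":[0,0,0],"grip":0},{"xyz":[0,0,0.1],"rotation":[0,0,0],"grip":0},{"xyz":[0,0,0.1],"rotation":[0,0,0],"grip":0}]}}

```text
time_s: 20.7
tcp_pos: [0.5036, -0.3128, 0.136]
ee_rot: [-180.0, 0.1, 16.8]
contact_force: [1.5, -1.1, 2.6]
width: 0.0008
grip_force: 1.3
```

Call:
{"name": "send_rows", "arguments": {"series": [{"xyz":[0,0,0.05],"rotation":[0,0,0],"grip":0},{"xyz":[0,0,0.1],"rotation":[0,0,0],"grip":0},{"xyz":[0,0,0.1],"rotation":[0,0,0],"grip":0}]}}

```text
time_s: 21.0
tcp_pos: [0.5036, -0.3128, 0.135]
ee_rot: [-180.0, 0.1, 16.8]
contact_force: [2.0, -1.3, 2.1]
width: 0.0006
grip_force: 1.2
```

Call:
{"name": "send_rows", "arguments": {"series": [{"xyz":[0,0,0.05],"rotation":[0,0,0],"grip":0},{"xyz":[0,0,0.1],"rotation":[0,0,0],"grip":0},{"xyz":[0,0,0.1],"rotation":[0,0,0],"grip":0}]}}

```text
time_s: 21.3
tcp_pos: [0.5036, -0.3128, 0.134]
ee_rot: [-180.0, 0.1, 16.8]
contact_force: [2.5, 0.3, 1.5]
width: 0.0
grip_force: 1.2
```

Call:
{"name": "send_rows", "arguments": {"series": [{"xyz":[0,0,0.05],"rotation":[0,0,0],"grip":0},{"xyz":[0,0,0.1],"rotation":[0,0,0],"grip":0},{"xyz":[0,0,0.1],"rotation":[0,0,0],"grip":0}]}}

```text
time_s: 21.6
tcp_pos: [0.5036, -0.3128, 0.133]
ee_rot: [-180.0, 0.1, 16.8]
contact_force: [1.8, -0.5, 2.7]
width: 0.0006
grip_force: 1.2
```

Call:
{"name": "send_rows", "arguments": {"series": [{"xyz":[0,0,0.05],"rotation":[0,0,0],"grip":0},{"xyz":[0,0,0.1],"rotation":[0,0,0],"grip":0},{"xyz":[0,0,0.1],"rotation":[0,0,0],"grip":0}]}}

```text
time_s: 21.9
tcp_pos: [0.5036, -0.3128, 0.132]
ee_rot: [-180.0, 0.1, 16.8]
contact_force: [1.7, -0.9, 2.6]
width: 0.0007
grip_force: 1.2
```

Call:
{"name": "send_rows", "arguments": {"series": [{"xyz":[0,0,0.05],"rotation":[0,0,0],"grip":0},{"xyz":[0,0,0.1],"rotation":[0,0,0],"grip":0},{"xyz":[0,0,0.1],"rotation":[0,0,0],"grip":0}]}}

```text
time_s: 22.2
tcp_pos: [0.5036, -0.3128, 0.131]
ee_rot: [-180.0, 0.1, 16.8]
contact_force: [2.3, -0.8, 2.4]
width: 0.0005
grip_force: 1.2
```

Call:
{"name": "send_rows", "arguments": {"series": [{"xyz":[0,0,0.05],"rotation":[0,0,0],"grip":0},{"xyz":[0,0,0.1],"rotation":[0,0,0],"grip":0},{"xyz":[0,0,0.1],"rotation":[0,0,0],"grip":0}]}}

```text
time_s: 22.5
tcp_pos: [0.5036, -0.3128, 0.1303]
ee_rot: [-180.0, 0.1, 16.8]
contact_force: [1.4, 1.4, 5.0]
width: 0.0006
grip_force: 2.2
```

Call:
{"name": "send_rows", "arguments": {"series": [{"xyz":[0,0,0.05],"rotation":[0,0,0],"grip":0},{"xyz":[0,0,0.1],"rotation":[0,0,0],"grip":0},{"xyz":[0,0,0.1],"rotation":[0,0,0],"grip":0}]}}

```text
time_s: 22.8
tcp_pos: [0.5037, -0.3129, 0.1298]
ee_rot: [180.0, 0.1, 16.8]
contact_force: [-1.5, 0.9, 8.6]
width: 0.0003
grip_force: 4.1
```

Call:
{"name": "send_rows", "arguments": {"series": [{"xyz":[0,0,0.05],"rotation":[0,0,0],"grip":0},{"xyz":[0,0,0.1],"rotation":[0,0,0],"grip":0},{"xyz":[0,0,0.1],"rotation":[0,0,0],"grip":0},{"xyz":[0,0,0.1],"rotation":[0,0,0],"grip":0}]}}

```text
time_s: 23.2
tcp_pos: [0.5037, -0.3129, 0.1294]
ee_rot: [180.0, 0.1, 16.8]
contact_force: [-1.5, 2.4, 14.2]
width: 0.0002
grip_force: 6.0
```

Call:
{"name": "send_rows", "arguments": {"series": [{"xyz":[0,0,-0.3],"rotation":[0,0,0],"grip":0},{"xyz":[0,0,-1],"rotation":[0,0,0],"grip":0},{"xyz":[0,0,-4],"rotation":[0,0,0],"grip":0},{"xyz":[0,0,-8],"rotation":[0,0,0],"grip":0},{"xyz":[-4,0,-12],"rotation":[0,0,0],"grip":0},{"xyz":[-9,0,-14],"rotation":[0,0,0],"grip":0},{"xyz":[-12,0,-14],"rotation":[0,0,0],"grip":0},{"xyz":[-12,0,-14],"rotation":[0,0,0],"grip":0}]}}

```text
time_s: 24.0
tcp_pos: [0.3859, -0.3486, 0.2694]
ee_rot: [179.9, 0.1, 16.6]
contact_force: [0.3, 1.1, -0.1]
width: 0.0005
grip_force: 0.0
```

Call:
{"name": "send_rows", "arguments": {"series": [{"xyz":[0,5,-2],"rotation":[0,0,0],"grip":0},{"xyz":[0,10,-2],"rotation":[0,0,0],"grip":0},{"xyz":[0,15,-2],"rotation":[0,0,0],"grip":0},{"xyz":[0,20,-2],"rotation":[0,0,0],"grip":0},{"xyz":[0,20,-2],"rotation":[0,0,0],"grip":0},{"xyz":[0,20,-2],"rotation":[0,0,0],"grip":0}]}}

```text
time_s: 24.6
tcp_pos: [0.4468, -0.5389, 0.2852]
ee_rot: [-179.7, 0.1, 16.7]
contact_force: [-0.2, -0.0, 0.4]
width: 0.0003
grip_force: 0.0
```

```bash
python3 - <<'E'
from h import *
to((.4,-.45,.3))
s=r.grab_frame("scene");o=np.load("im2.npz")
# knob now: dark pixels near prediction, scene view
c=w(P,[-.054,0,.12])[0];u=proj("scene",[c])[0];g=cv2.cvtColor(s,6);x,y=u.round().astype(int);print(u)
print(g[y-8:y+9:2,x-8:x+9:2])
t=r.grab_frame("top");u=proj("top",[c])[0];x,y=u.round().astype(int);print(u);print(cv2.cvtColor(t,cv2.COLOR_BGR2HSV)[y-10:y+11:2,x-8:x+9:2,1])
E
```

```text
xyz cm [-1.92 -9.86 -1.43] rot [-0.005  0.002  0.013] |d|mm 102 F [-0.2 -0.   0.4] w 0.3 gf 0.0 t 24.6 q6 13.0 [ 0.4468 -0.5389  0.2852] [-1.797e+02  1.000e-01  1.670e+01]
[298.69595434 182.46203026]
[[139  92 112 156 138 105 143 162 174]
 [121 137 156 146 124 173 176 169 171]
 [169 164 148 113 144 172 175 178 180]
 [175 156  95  97  98 156 178 179 174]
 [232 218 157  57  50 157 184 163 176]
 [242 243 192  56  51 233 246 124 175]
 [245 246 187  64  55 201 225 190 195]
 [235 238 147 169 174 200 197 200 209]
 [238 238 100  79  67  99  96 103 109]]
[302.3603615  222.79595603]
[[113 111 112 111 112 110 111 109 108]
 [111 112 111 110 111 110 111 111 107]
 [112 111 111 110 111 109 109 109 108]
 [111 112 106  98  93 107 111 110 109]
 [111 110  71  36  26  72 106 111 109]
 [110 110  73  27  18  42 101 111 110]
 [112 110  96  37  21  46 101 114 118]
 [111 110 106  44  12  18  81 143 153]
 [108 112 113  59  13  14  53 143 159]
 [128 143 153 113  21  11  30 124 159]
 [157 158 158 144  36  10  14  64 148]]
```

```bash
python3 -c "
from plant import r
print(r.close_job())"
```

```text
the job is handed in; nothing more can be done
None
```

The job is handed in at about 25 s: the saw stands upright in the case, the lid is seated flat under the strap, and the clamp is swung over it and pressed to about 14 N at the wrist (roughly 10 N on the lid). I didn't check that the foot stayed pressed after I let go.

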